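Clamp the hold-down rod of the sieve shaker

ROBOT

A 7-joint arm with a two-finger parallel gripper is mounted at the origin on the work surface. World frame = base frame: x ahead of the robot, y to its left, z up, the work surface at z = 0. Lengths are in m, angles in rad, forces in N, time in s.
With the tool pointing down it reaches from about 0.4 to 0.85 m from the base axis. Payload 4.5 kg.
Tool frame: the origin (TCP) lies on the centre line of the jaws, within the pads' length; the fingertips stand 11 mm ahead of it and the grasp point (between the pads) lies 8 mm behind it; z points along the fingers, y is the line along which they close (so a half turn about z gives the same grasp; the last joint's range is limited). The gripper opens to 88 mm and grips with 3 to 60 N. Pads are 18 mm wide; open, the fingers measure 123 mm over their backs; the gripper's body (75 mm by 187 mm) begins 45 mm behind the grasp point.
Start: joints at [-1.26, 0.689, -0.195, 1.565, 0.157, 0.902, -0.215], TCP at [0.171, 0.601, 0.21] pointing down, gripper open.
Joint ranges: [-3.01, 3.01], [-0.46, 2.08], [-1.47, 1.51], [0.13, 2.56], [-1, 4.14], [0.04, 2.09], [-2.66, 2.66]. Speed limits (rad/s): [2.57, 2.57, 3.14, 3.14, 3.14, 3.14, 3.14].

INTERFACE

Orientations are given as a unit quaternion [x, y, z, w].
In Python, from plant import * gives the robot as it stands. The module is installed in compiled form; this text tells all that it offers.
- The arm moves only by the tool send_rows, never from a script. Its argument "motion" is a list of rows, each an object of numbers: "x", "y", "z": the shift along the tool's x, y, z in cm; "rx", "ry", "rz": the turn, a rotation vector about the tool's x, y, z in rad; "jaw": the finger opening in cm, from 0 to 8.81. In form: [{"x": .., "y": .., "z": .., "rx": .., "ry": .., "rz": .., "jaw": ..}, ...]. A call has exactly 5 rows; each row shifts and turns the commanded pose from where the row before left it, along the tool's axes as they then stand; what a row does not reach is not made up. A row lasts 1/10 s, in which the tool goes at most 50 mm and 8.59 degrees, less where a joint would pass 70% of its speed; a pose out of reach is approached as far as the arm can. A call is refused whole if a number of a shift passes 5 or a number of a turn 0.15, either way. A call with a gripper value outside its range is refused whole. The fingers move at their own pace and stop on an object; "grip_force" is the grip in N (left out, the last holds). Time passes only in rows, so rows that do not move let the fingers close, or fill a call up. It gives the time, the measured TCP pose, the force, the opening and the grip force at its end, in the units of the state.
- get_state(): the state, without advancing time (a new reading comes with each control period).
- snapshot(name): name is "scene" or "top" or "wrist"; returns a dict with "img" (384x512x3 uint8, red, green, blue), "vertical_fov" (degrees; the focal length in pixels is half the picture's height over the tangent of half this angle, whatever the lens; pixels are square), "cx", "cy" (the principal point, pixels), "extrinsics" (4x4, takes a point from camera to world coordinates). Camera axes: x right, y up, looking along -z (the intrinsics and any distortion apply to the point x, -y, -z); pixel columns grow to the right and rows downward; lengths in m; the calibration is good to about 2 mm. The wrist camera is an equidistant fisheye: a pixel r from the principal point sees the ray r / f radians off the axis. A picture is of the moment at which its call begins. There is no depth.
- finish_job(): hands the job in; it is judged then, once.
The state is a dict: "clock": time; "q": joint angles; "qd": joint speeds; "joint_torque": joint torques, N m; "tool_pos": TCP position; "eef_rot": TCP orientation; "contact_force": force on the tool from outside, world axes, zero at the start; "moment": the same for the moment, N m; "opening": opening from 0.0 (shut) to 1.0 (fully open); "finger_force": force on a finger pad.
Only numpy, scipy, OpenCV 4.12 (cv2) and the standard library are available. Lean on these libraries where they do the work, as an engineer would, in place of code of your own. Each camera call takes 0.05 s, during which the arm holds its last target. There are 200 camera calls.

TASK

Get the sieve shaker ready to run: push the hold-down rod down by its knob until the pad bears firmly on the lid of the sieve stack (about 10 N, never so hard that the sieves are crushed), then swing the cam lever over center, all the way to its stop, so that the rod is clamped with the pad still pressing on the lid. Do not wrench the lever, leave the other things on the bench where they are, and let go.

Things in the scene. Friction and masses are not known exactly. Their poses are not given: they have to be found in the camera images.
- shaker: fixed test sieve shaker, 250 x 270 mm: grey base, two 14 mm columns 86 mm either side of the middle, and an aluminium bridge across them along y (30 mm wide, 206 mm long, top at 252 mm, nuts to 264 mm). In its middle a split collar (48 mm diameter, top at 260 mm) guides the vertical hold-down rod. Origin on the bench below the rod's axis, z up, +x away from the control panel
- platform (a point): centre of the shaker's round platform (80 mm above the bench). On it, under the rod, stands a stack of 100 mm steel sieves with a flat lid (105 mm diameter). The lid's top lies somewhere from 88 to 100 mm above this point; it differs from stack to stack and is not measured: feel for it. Sieves are crushed above 25 N
- press_rod (a joint): how far the 14 mm hold-down rod has been pushed down, m: 0 fully raised, 0.052 the most. Its bushing drags with about 7 N, so the unclamped rod (weight 2.2 to 4 N) stays where it is left; after a push it keeps up to about 9 N on the lid, and springs back from more. Pushing it down in the air takes about 3 to 5 N. Clamped, it does not slide under 30 N
- knob_top (a point): centre of the flat top (40 mm diameter) of the black palm knob on the upper end of the hold-down rod; the knob is 44 mm wide at 8 mm below its top and 28 mm high; push it straight down
- pressure_pad: round pad, 68 mm diameter, at the lower end of the hold-down rod; origin in the middle of its rubber underside, 132 mm below knob_top when unloaded. It is spring-loaded: once on the lid it gives 1 mm per 8 N. It should end pressing on the lid
- cam_lever (a joint): angle of the cam lever, rad: 0 fully open (stands out to the shaker's -x), 1.65 closed against its stop (lies along the bridge, pointing to the shaker's +y). It turns about a vertical axis, clockwise from above as it closes. Loose to about 0.5, then stiff, up to about 8 N at the paddle near 0.9; dead center is about 1.4: past it, it snaps to the stop, short of it, it springs back. 40 N damages it
- lever_pivot (a point): point on the vertical pivot axis of the cam lever at the lever's mid height; 36 mm from the rod's axis on the shaker's -x side, 242 mm above the bench
- lever_paddle (a point): middle of the flat end paddle of the steel cam lever, 78 mm out from the pivot; the paddle is 34 mm long (61 to 95 mm from the pivot), 8 mm thick and 22 mm high, the arm inside it is as thick and 16 mm high; push on its flat side, square to the lever
- spare_sieve: bystander: loose 100 mm test sieve, 104 mm diameter, 28 mm high, lying on the bench; origin under its centre; leave alone
- sample_jar: bystander: loose amber glass jar with white cap, 64 mm diameter, 95 mm high; origin under its centre; leave alone
- sieve_brush: bystander: loose hand brush lying on the bench; origin under its middle, bristle end to its +x; leave alone

How it is judged:
On the way, in this order (a step that is already met when the one before it is completed fails the run):
1. with the lever still open, the pad is pressed onto the lid of the sieve stack (contact force between pressure_pad and anything else above 3 N and value of joint cam_lever below 0.6 rad), for 0.2 s.
2. the lever is over center against its stop, with the pad still pressing on the lid (contact force between pressure_pad and anything else above 3 N and value of joint cam_lever above 1.57 rad), for 0.2 s.
At the end, for the whole second after the job is handed in: the cam lever lies against its closed stop (above 1.57 of 1.65 rad), the pad presses on the lid of the sieve stack with 3 to 25 N, the rod is at rest, and the spare sieve, jar and brush are within 25 mm of where they stood (all of step 2 and contact force between pressure_pad and anything else below 25 N and velocity of joint press_rod between -0.005 and 0.005 m/s and distance of each of spare_sieve, sample_jar, sieve_brush from where it was at the start of the episode below 0.025 m); the robot touches nothing.
It fails at once if the pad presses on the lid with more than 25 N (sieves crushed) (contact force between pressure_pad and anything else above 25 N).
It fails at once if the fingers push on the cam lever with more than 40 N (contact force between the fingers and cam_lever above 40 N).
It fails at once if a bystander is shoved by more than 40 mm or tipped over (distance of any of spare_sieve, sample_jar, sieve_brush from where it was at the start of the episode above 0.04 m or angle between sample_jar's own z axis and vertical above 0.5 rad).
It also fails if it takes over 48 s, if anything falls off the work surface, if the arm or the gripper's body presses on something with over 40 N, if the wrist force passes 120 N, or if a joint passes its speed limit or range.

## Working session

There is one attempt and no reset: what is moved stays moved. The work goes in short steps, Python scripts to look and compute and a tool call to move; the robot and the scene stay as the last step left them, time stands still between calls to the robot, and variables do not carry over. Pictures are saved under pics/ and viewed, at most 10 in all, crops included, and the job is handed in when it is done.

Besides the shell and the picture viewer there is one more tool, called after ">>>" by a JSON object that holds its "method" and its "body". send_rows: Moves the arm, as the interface text tells. Its arguments: {"type":"object","properties":{"motion":{"type":"array"},"grip_force":{"type":"number"}},"required":["motion"]}

```bash
mkdir -p pics; python3 - <<'E'
from plant import *
import cv2,numpy as np
s=get_state();print(s)
ims=[]
for n in ["scene","top"]:
    d=snapshot(n);cv2.imwrite(f"pics/{n}.png",d["img"][:,:,::-1]);print(n,d["vertical_fov"],d["cx"],d["cy"],np.round(d["extrinsics"],4).tolist())
    np.savez(f"pics/{n}.npz",**d)
E
```

```text
{'clock': 0.0, 'q': array([-1.26016959,  0.68997115, -0.19454553,  1.5663443 ,  0.15730537,
        0.90248857, -0.21507753]), 'qd': array([ 0.00115619,  0.00168768,  0.00109531,  0.00115807, -0.00095827,
        0.00041745, -0.00050125]), 'joint_torque': array([ 1.44397873e-04, -5.27559972e+01, -1.26691114e+00, -1.53425592e+01,
       -5.25930827e-02,  6.50520204e-03,  1.72060008e-04]), 'tool_pos': array([0.1706643 , 0.60053908, 0.20961882]), 'eef_rot': array([ 1.37905128e-01,  9.90445026e-01, -9.06042731e-04, -6.75055712e-05]), 'contact_force': array([ 0.25158911, -0.25264547, -0.7456173 ]), 'moment': array([-0.03007901, -0.01936193,  0.03224217]), 'finger_force': 0.0, 'opening': 1.0006612457772392}
scene 42.18892277655897 251.5789708079543 187.37103987043028 [[0.5131, -0.6202, 0.5934, 1.3959], [0.8581, 0.3864, -0.3382, -0.3523], [-0.0196, 0.6827, 0.7304, 1.1947], [0.0, 0.0, 0.0, 1.0]]
top 45.495581169774326 247.4260449228875 193.91314814942683 [[0.0243, 0.9979, -0.0595, 0.5374], [-0.9996, 0.0236, -0.0121, 0.081], [-0.0106, 0.0598, 0.9982, 1.432], [0.0, 0.0, 0.0, 1.0]]
```

View pics/scene.png

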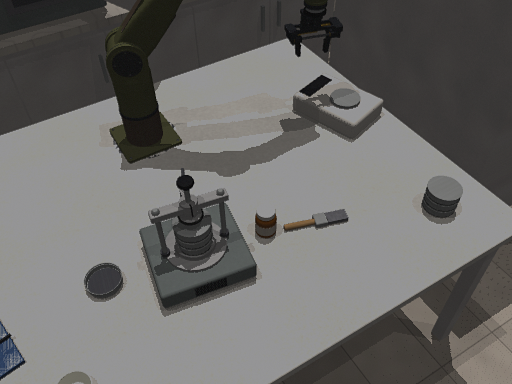

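View pics/top.png

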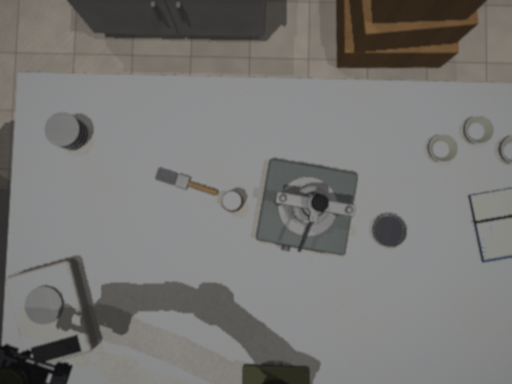

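The scene view shows the shaker with its knob at about (185,183), the jar at (265,222), the brush at (315,218) and the spare sieve at (103,280). The top view shows the knob at about (320,202), the bridge nuts at (282,199) and (350,210), and a dark bar at about (305,238). I need a closer look to tell whether that bar is the lever.

```bash
python3 - <<'E'
import cv2,numpy as np
a=cv2.imread("pics/top.png")[150:262,248:368];b=cv2.imread("pics/scene.png")[160:306,130:270]
a=cv2.resize(a,None,fx=4.3,fy=4.3,interpolation=3)[:, :400*2];b=cv2.resize(b,None,fx=2,fy=2,interpolation=3)
a=cv2.convertScaleAbs(a,alpha=1.6);b=cv2.convertScaleAbs(b,alpha=1.6)
h=max(a.shape[0],b.shape[0]);c=np.zeros((h,a.shape[1]+b.shape[1],3),np.uint8);c[:a.shape[0],:a.shape[1]]=a;c[:b.shape[0],a.shape[1]:]=b
print(c.shape);cv2.imwrite("pics/crop1.png",c[:, :800])
E
cat > h.py <<'E'
import numpy as np
def ray(n,u,v):
    d=np.load(f"pics/{n}.npz");f=192/np.tan(np.radians(float(d["vertical_fov"]))/2);E=d["extrinsics"]
    r=E[:3,:3]@np.array([(u-d["cx"])/f,-(v-d["cy"])/f,-1.]);return E[:3,3],r
def onz(n,u,v,z):
    o,r=ray(n,u,v);return o+r*(z-o[2])/r[2]
def tri(p,q):
    A=[];b=[];M=np.zeros((3,3));B=np.zeros(3)
    for n,u,v in(p,q):
        o,r=ray(n,u,v);r=r/np.linalg.norm(r);P=np.eye(3)-np.outer(r,r);M+=P;B+=P@o
    return np.linalg.solve(M,B)
E
python3 -c "
from h import *
print('nuts',onz('top',282,199,.264),onz('top',350,210,.264));print('knob',tri(('top',320,202),('scene',185,183)));print('bar',onz('top',305,238,.242),onz('top',299,250,.242))
for n in [(282,199),(350,210)]: pass
print(onz('scene',155,213,.264),onz('scene',220,193,.264))
print('jar',onz('top',232,200,.095),'sieve',onz('top',389,230,.028))"
```

```text
(482, 796, 3)
nuts [0.59610934 0.00659109 0.264     ] [ 0.57220573 -0.16676883  0.264     ]
knob [ 0.5888219  -0.07997078  0.32307397]
bar [ 0.49771411 -0.05620031  0.242     ] [ 0.4664817  -0.04125352  0.242     ]
[ 0.58820399 -0.16683569  0.264     ] [6.14094713e-01 5.78803974e-04 2.64000000e-01]
jar [0.5982096  0.14180454 0.095     ] sieve [ 0.52115946 -0.33603049  0.028     ]
```

View pics/crop1.png

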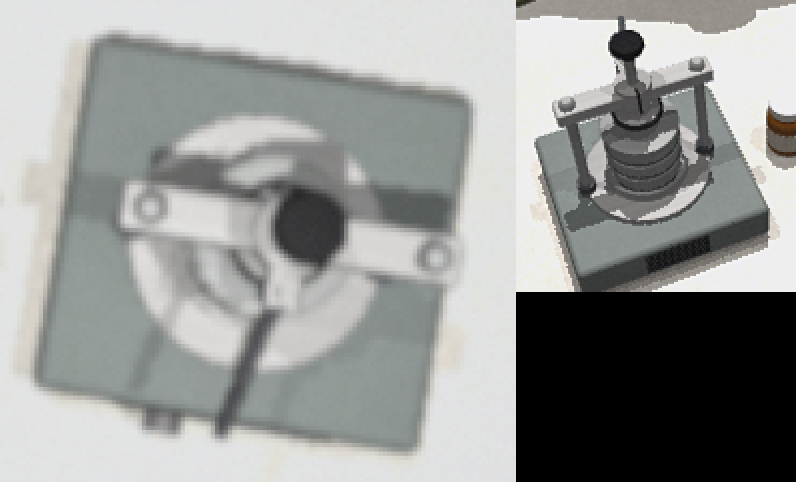

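The dark bar is the cam lever. It stands out toward the robot at roughly 0.2 rad, with its pivot at crop (280,290) and its tip at (222,435). The shaker's yaw is about -0.14. I'll move above the knob now.

>>> {"method": "send_rows", "body": {"motion": [{"z": -4.9,"jaw": 0},{"z": -4.9,"jaw": 0},{"z": -4.9,"jaw": 0},{"z": -4.9,"jaw": 0},{"x": -3.6,"y": -3.3,"jaw": 0}]}}

```text
schema error: expected keys x, y, z, rx, ry, rz, jaw
```

>>> {"method": "send_rows", "body": {"motion": [{"x": -3.6,"y": -3.3,"jaw": 0},{"x": -3.6,"y": -3.3,"jaw": 0},{"x": -3.6,"y": -3.3,"jaw": 0},{"x": -3.6,"y": -3.3,"jaw": 0},{"x": -3.6,"y": -3.3,"jaw": 0}]}}

```text
schema error: expected keys x, y, z, rx, ry, rz, jaw
```

>>> {"method": "send_rows", "body": {"motion": [{"x": -3.6,"y": -3.3,"jaw": 0},{"x": -3.6,"y": -3.3,"jaw": 0},{"x": -3.6,"y": -3.3,"jaw": 0},{"x": -3.6,"y": -3.3,"jaw": 0},{"x": -3.6,"y": -3.3,"jaw": 0}]}}

```text
schema error: expected keys x, y, z, rx, ry, rz, jaw
```

All keys are required in every row.

>>> {"method": "send_rows", "body": {"motion": [{"x": 0,"y": 0,"z": -4.9,"rx": 0,"ry": 0,"rz": 0,"jaw": 0},{"x": 0,"y": 0,"z": -4.9,"rx": 0,"ry": 0,"rz": 0,"jaw": 0},{"x": 0,"y": 0,"z": -4.9,"rx": 0,"ry": 0,"rz": 0,"jaw": 0},{"x": 0,"y": 0,"z": -4.9,"rx": 0,"ry": 0,"rz": 0,"jaw": 0},{"x": -3.6,"y": -3.3,"z": 0,"rx": 0,"ry": 0,"rz": 0,"jaw": 0}]}}

```text
clock: 0.6
tool_pos: [0.1922, 0.5684, 0.4138]
eef_rot: [0.134, 0.991, 0.01, -0.002]
contact_force: [0.7, -0.3, -0.2]
opening: 0.571
finger_force: 0.0
```

>>> {"method": "send_rows", "body": {"motion": [{"x": -3.6,"y": -3.3,"z": 0,"rx": 0,"ry": 0,"rz": 0,"jaw": 0},{"x": -3.6,"y": -3.3,"z": 0,"rx": 0,"ry": 0,"rz": 0,"jaw": 0},{"x": -3.6,"y": -3.3,"z": 0,"rx": 0,"ry": 0,"rz": 0,"jaw": 0},{"x": -3.6,"y": -3.3,"z": 0,"rx": 0,"ry": 0,"rz": 0,"jaw": 0},{"x": -3.6,"y": -3.3,"z": 0,"rx": 0,"ry": 0,"rz": 0,"jaw": 0}]}}

```text
clock: 1.1
tool_pos: [0.325, 0.3496, 0.4062]
eef_rot: [0.138, 0.99, -0.0, -0.0]
contact_force: [1.2, 0.3, 0.4]
opening: 0.117
finger_force: 0.0
```

>>> {"method": "send_rows", "body": {"motion": [{"x": -3.6,"y": -3.3,"z": 0,"rx": 0,"ry": 0,"rz": 0,"jaw": 0},{"x": -3.6,"y": -3.3,"z": 0,"rx": 0,"ry": 0,"rz": 0,"jaw": 0},{"x": -3.6,"y": -3.3,"z": 0,"rx": 0,"ry": 0,"rz": 0,"jaw": 0},{"x": -3.6,"y": -3.3,"z": 0,"rx": 0,"ry": 0,"rz": 0,"jaw": 0},{"x": -3.6,"y": -3.3,"z": 0,"rx": 0,"ry": 0,"rz": 0,"jaw": 0}]}}

```text
clock: 1.6
tool_pos: [0.4529, 0.1419, 0.4063]
eef_rot: [0.138, 0.99, -0.0, -0.0]
contact_force: [0.8, 0.8, -0.7]
opening: 0.008
finger_force: 0.0
```

```bash
python3 - <<'E'
from plant import *
import cv2,numpy as np
s=get_state();print(s["clock"],s["q"],s["tool_pos"],s["eef_rot"],s["contact_force"],s["opening"])
d=snapshot("wrist");cv2.imwrite("pics/w1.png",d["img"][:,:,::-1]);np.savez("pics/w1.npz",**d);print(d["vertical_fov"],d["cx"],d["cy"],np.round(d["extrinsics"],3).tolist(),list(d))
E
```

```text
1.6 [-0.36153732  0.27494652 -0.05395542  1.67697749  0.01564644  1.19044784
  0.87492406] [0.45292031 0.14188959 0.40626923] [ 1.37853675e-01  9.90452588e-01 -4.49913542e-05 -1.81716777e-04] [ 0.81540435  0.79719625 -0.68348151] 0.008283873431269644
65.70646984690485 252.22980448138392 189.07208047145087 [[0.273, -0.911, -0.309, 0.372], [0.962, 0.258, 0.088, 0.165], [-0.001, -0.321, 0.947, 0.58], [0.0, 0.0, 0.0, 1.0]] ['img', 'vertical_fov', 'cx', 'cy', 'extrinsics']
```

View pics/w1.png

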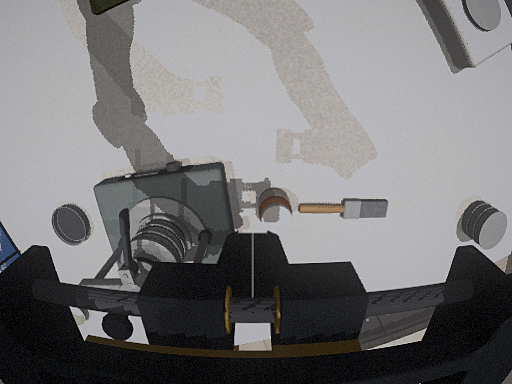

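The wrist view shows the shaker at lower left, with the bridge near (110,280) and the knob at (118,325) half hidden by the gripper. I'll move so that the camera is over the knob and lever.

>>> {"method": "send_rows", "body": {"motion": [{"x": -2.4,"y": -1.6,"z": 0,"rx": 0,"ry": 0,"rz": 0,"jaw": 0},{"x": -2.4,"y": -1.6,"z": 0,"rx": 0,"ry": 0,"rz": 0,"jaw": 0},{"x": -2.4,"y": -1.6,"z": 0,"rx": 0,"ry": 0,"rz": 0,"jaw": 0},{"x": -2.4,"y": -1.6,"z": 0,"rx": 0,"ry": 0,"rz": 0,"jaw": 0},{"x": -2.4,"y": -1.6,"z": 0,"rx": 0,"ry": 0,"rz": 0,"jaw": 0}]}}

```text
clock: 2.15
tool_pos: [0.5464, 0.0335, 0.406]
eef_rot: [0.138, 0.99, -0.0, -0.001]
contact_force: [-0.5, 0.4, 0.3]
opening: 0.006
finger_force: 0.0
```

>>> {"method": "send_rows", "body": {"motion": [{"x": -2.4,"y": -1.6,"z": 0,"rx": 0,"ry": 0,"rz": 0,"jaw": 0},{"x": -2.4,"y": -1.6,"z": 0,"rx": 0,"ry": 0,"rz": 0,"jaw": 0},{"x": -2.4,"y": -1.6,"z": 0,"rx": 0,"ry": 0,"rz": 0,"jaw": 0},{"x": -2.4,"y": -1.6,"z": 0,"rx": 0,"ry": 0,"rz": 0,"jaw": 0},{"x": -2.4,"y": -1.6,"z": 0,"rx": 0,"ry": 0,"rz": 0,"jaw": 0}]}}

```text
clock: 2.65
tool_pos: [0.6401, -0.0762, 0.4058]
eef_rot: [0.138, 0.99, 0.0, -0.001]
contact_force: [0.4, -0.0, 0.3]
opening: 0.003
finger_force: 0.0
```

```bash
python3 - <<'E'
from plant import *
import cv2,numpy as np
s=get_state();print(s["clock"],s["q"],s["tool_pos"],s["contact_force"])
d=snapshot("wrist");cv2.imwrite("pics/w2.png",d["img"][:,:,::-1]);np.savez("pics/w2.npz",**d);print(np.round(d["extrinsics"],3).tolist())
E
```

```text
2.65 [ 0.03579019  0.57010259  0.02280976  1.17964354 -0.01281235  1.39314206
  1.35149098] [ 0.64005605 -0.07615034  0.40584115] [ 0.41868234 -0.03626508  0.33470593]
[[0.273, -0.911, -0.308, 0.559], [0.962, 0.258, 0.088, -0.053], [-0.0, -0.32, 0.947, 0.58], [0.0, 0.0, 0.0, 1.0]]
```

View pics/w2.png

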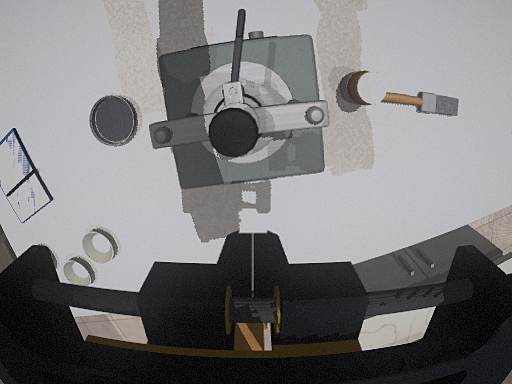

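The wrist view is clear: nuts at (163,134) and (317,115), knob at (233,132), lever from about (236,82) to its tip at (242,10).

```bash
cat >> h.py <<'E'
def wz(n,u,v,z):
    d=np.load(f"pics/{n}.npz");f=192/np.tan(np.radians(float(d["vertical_fov"]))/2);E=d["extrinsics"]
    a,b=u-d["cx"],v-d["cy"];r=np.hypot(a,b);t=r/f
    w=E[:3,:3]@np.array([np.sin(t)*a/r,-np.sin(t)*b/r,-np.cos(t)]);return E[:3,3]+w*(z-E[2,3])/w[2]
E
python3 - <<'E'
from h import *
import cv2
g=cv2.imread("pics/w2.png").max(2)
m=(g<45).astype(np.uint8);m[165:]=0;m[:,:195]=0;m[:,275:]=0
c=max(cv2.findContours(cv2.morphologyEx(m,3-1,np.ones((9,9),np.uint8)),0,2)[0],key=cv2.contourArea);(u,v),r=cv2.minEnclosingCircle(c);print('knob px',u,v,r)
A=wz('w2',163,134,.264);B=wz('w2',317,115,.264);d=B-A;M=(A+B)/2;yaw=np.arctan2(-d[0],d[1])
print('nuts',A,B,np.linalg.norm(d),'mid',M,'yaw',yaw)
for z in(.30,.315,.33,.345):print(z,wz('w2',u,v,z-.008),2*np.linalg.norm(wz('w2',u+r,v,z-.008)-wz('w2',u,v,z-.008)))
X=np.array([np.cos(yaw),np.sin(yaw)]);P=M[:2]-.036*X;print('pivot',P)
t=wz('w2',242,10,.253)[:2]
for p in((242,10),(239,45),(236,80)):
    q=wz('w2',*p,.25)[:2]-P;print(p,q+P,np.linalg.norm(q),'lever ang',np.pi+yaw-np.arctan2(q[1],q[0]))
print('top',tri(('top',320,202),('scene',185,183)))
E
```

```text
Traceback (most recent call last):
ValueError: max() iterable argument is empty
```

```bash
python3 - <<'E'
from h import *
import cv2
g=cv2.imread("pics/w2.png").max(2)
m=(g<60).astype(np.uint8);m[165:]=0;m[:100]=0;m[:,195:196]=0;m[:,:196]=0;m[:,275:]=0
m=cv2.morphologyEx(m,cv2.MORPH_OPEN,np.ones((9,9),np.uint8))
print(g[132,225:240],m.sum())
c=cv2.findContours(m,0,2)[0]
(u,v),r=cv2.minEnclosingCircle(max(c,key=cv2.contourArea)) if c else ((233,132),25);print('knob px',u,v,r)
A=wz('w2',163,134,.264);B=wz('w2',317,115,.264);d=B-A;M=(A+B)/2;yaw=np.arctan2(-d[0],d[1])
print('nuts',A,B,np.linalg.norm(d),'mid',M,'yaw',yaw)
for z in(.30,.315,.33,.345):print(z,wz('w2',u,v,z-.008),2*np.linalg.norm(wz('w2',u+r,v,z-.008)-wz('w2',u,v,z-.008)))
X=np.array([np.cos(yaw),np.sin(yaw)]);P=M[:2]-.036*X;print('pivot',P)
for p in((242,10),(239,45),(236,80)):
    q=wz('w2',*p,.25)[:2]-P;print(p,q+P,np.linalg.norm(q),'lever ang',np.pi+yaw-np.arctan2(q[1],q[0]))
E
```

```text
[39 51 46 43 49 49 45 46 46 43 45 45 46 45 42] 1706
knob px 232.78440856933594 132.14219665527344 24.914125442504883
nuts [ 0.57404931 -0.15883892  0.264     ] [0.60060962 0.00754468 0.264     ] 0.16849021320896126 mid [ 0.58732947 -0.07564712  0.264     ] yaw -0.1582974040143614
0.3 [ 0.59174435 -0.08162327  0.292     ] 0.04842109850021857
0.315 [ 0.59006302 -0.08011552  0.307     ] 0.04589690005154732
0.33 [ 0.58838168 -0.07860777  0.322     ] 0.043372701602876075
0.345 [ 0.58670034 -0.07710002  0.337     ] 0.04084850315420491
pivot [ 0.55177957 -0.06997218]
(242, 10) [ 0.46646741 -0.03799471] 0.09110830539350566 lever ang 0.20032332455602253
(239, 45) [ 0.5047867 -0.0521866] 0.050245968497039266 lever ang 0.20351557693235023
(236, 80) [ 0.54162406 -0.06610403] 0.010867243513687662 lever ang 0.20562893145181427
```

The numbers agree: knob top about (0.588, -0.078, 0.328), pivot about (0.552, -0.071), lever angle 0.20 rad and yaw about -0.15. Next I'll center on the knob and feel downward.

>>> {"method": "send_rows", "body": {"motion": [{"x": 1.65,"y": -0.53,"z": 0,"rx": 0,"ry": 0,"rz": 0,"jaw": 0},{"x": 1.65,"y": -0.53,"z": 0,"rx": 0,"ry": 0,"rz": 0,"jaw": 0},{"x": 1.65,"y": -0.53,"z": 0,"rx": 0,"ry": 0,"rz": 0,"jaw": 0},{"x": 0,"y": 0,"z": 2.5,"rx": 0,"ry": 0,"rz": 0,"jaw": 0},{"x": 0,"y": 0,"z": 2.3,"rx": 0,"ry": 0,"rz": 0,"jaw": 0}]}}

```text
clock: 3.2
tool_pos: [0.5872, -0.0771, 0.3581]
eef_rot: [0.138, 0.99, 0.0, 0.0]
contact_force: [0.7, -0.1, -0.3]
opening: 0.002
finger_force: 0.0
```

>>> {"method": "send_rows", "body": {"motion": [{"x": 0,"y": 0,"z": 0.3,"rx": 0,"ry": 0,"rz": 0,"jaw": 0},{"x": 0,"y": 0,"z": 0.3,"rx": 0,"ry": 0,"rz": 0,"jaw": 0},{"x": 0,"y": 0,"z": 0.3,"rx": 0,"ry": 0,"rz": 0,"jaw": 0},{"x": 0,"y": 0,"z": 0.3,"rx": 0,"ry": 0,"rz": 0,"jaw": 0},{"x": 0,"y": 0,"z": 0.3,"rx": 0,"ry": 0,"rz": 0,"jaw": 0}]}}

```text
clock: 3.7
tool_pos: [0.5881, -0.0774, 0.3438]
eef_rot: [0.138, 0.99, 0.0, 0.001]
contact_force: [0.1, -0.3, -1.0]
opening: 0.009
finger_force: 0.0
```

>>> {"method": "send_rows", "body": {"motion": [{"x": 0,"y": 0,"z": 0.2,"rx": 0,"ry": 0,"rz": 0,"jaw": 0},{"x": 0,"y": 0,"z": 0.2,"rx": 0,"ry": 0,"rz": 0,"jaw": 0},{"x": 0,"y": 0,"z": 0.2,"rx": 0,"ry": 0,"rz": 0,"jaw": 0},{"x": 0,"y": 0,"z": 0.2,"rx": 0,"ry": 0,"rz": 0,"jaw": 0},{"x": 0,"y": 0,"z": 0.2,"rx": 0,"ry": 0,"rz": 0,"jaw": 0}]}}

```text
clock: 4.2
tool_pos: [0.5877, -0.0774, 0.3332]
eef_rot: [0.138, 0.99, 0.0, -0.0]
contact_force: [0.6, -0.7, -0.2]
opening: 0.004
finger_force: 0.0
```

>>> {"method": "send_rows", "body": {"motion": [{"x": 0,"y": 0,"z": 0.1,"rx": 0,"ry": 0,"rz": 0,"jaw": 0},{"x": 0,"y": 0,"z": 0.1,"rx": 0,"ry": 0,"rz": 0,"jaw": 0},{"x": 0,"y": 0,"z": 0.1,"rx": 0,"ry": 0,"rz": 0,"jaw": 0},{"x": 0,"y": 0,"z": 0.1,"rx": 0,"ry": 0,"rz": 0,"jaw": 0},{"x": 0,"y": 0,"z": 0.1,"rx": 0,"ry": 0,"rz": 0,"jaw": 0}]}}

```text
clock: 4.7
tool_pos: [0.5877, -0.0774, 0.3283]
eef_rot: [0.138, 0.99, 0.0, 0.0]
contact_force: [0.2, -0.1, -0.5]
opening: 0.005
finger_force: 0.0
```

>>> {"method": "send_rows", "body": {"motion": [{"x": 0,"y": 0,"z": 0.08,"rx": 0,"ry": 0,"rz": 0,"jaw": 0},{"x": 0,"y": 0,"z": 0.08,"rx": 0,"ry": 0,"rz": 0,"jaw": 0},{"x": 0,"y": 0,"z": 0.08,"rx": 0,"ry": 0,"rz": 0,"jaw": 0},{"x": 0,"y": 0,"z": 0.08,"rx": 0,"ry": 0,"rz": 0,"jaw": 0},{"x": 0,"y": 0,"z": 0.08,"rx": 0,"ry": 0,"rz": 0,"jaw": 0}]}}

```text
clock: 5.2
tool_pos: [0.5877, -0.0774, 0.3243]
eef_rot: [0.138, 0.99, 0.0, 0.0]
contact_force: [0.5, 0.2, 0.0]
opening: 0.005
finger_force: 0.0
```

>>> {"method": "send_rows", "body": {"motion": [{"x": 0,"y": 0,"z": 0.05,"rx": 0,"ry": 0,"rz": 0,"jaw": 0},{"x": 0,"y": 0,"z": 0.05,"rx": 0,"ry": 0,"rz": 0,"jaw": 0},{"x": 0,"y": 0,"z": 0.05,"rx": 0,"ry": 0,"rz": 0,"jaw": 0},{"x": 0,"y": 0,"z": 0.05,"rx": 0,"ry": 0,"rz": 0,"jaw": 0},{"x": 0,"y": 0,"z": 0.05,"rx": 0,"ry": 0,"rz": 0,"jaw": 0}]}}

```text
clock: 5.7
tool_pos: [0.5877, -0.0774, 0.3218]
eef_rot: [0.138, 0.99, 0.0, 0.0]
contact_force: [-0.3, 0.2, 0.4]
opening: 0.003
finger_force: 0.0
```

```bash
python3 - <<'E'
from plant import *
import cv2,numpy as np
d=snapshot("scene");cv2.imwrite("pics/s2.png",cv2.convertScaleAbs(cv2.resize(d["img"][110:310,110:290,::-1],None,fx=3,fy=3,interpolation=3),alpha=1.6))
E
```

```text
(no output)
```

View pics/s2.png

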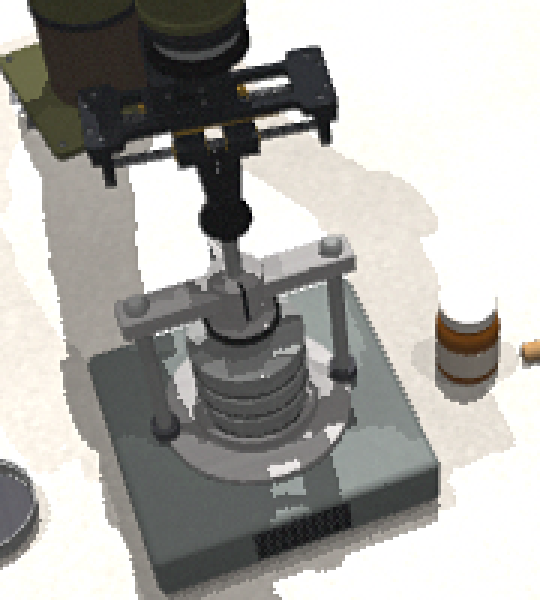

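The scene crop shows the closed fingers right over the knob at (225,215), with the pad a little above the lid. I'll keep feeling downward in small steps.

>>> {"method": "send_rows", "body": {"motion": [{"x": 0,"y": 0,"z": 0.05,"rx": 0,"ry": 0,"rz": 0,"jaw": 0},{"x": 0,"y": 0,"z": 0.05,"rx": 0,"ry": 0,"rz": 0,"jaw": 0},{"x": 0,"y": 0,"z": 0.05,"rx": 0,"ry": 0,"rz": 0,"jaw": 0},{"x": 0,"y": 0,"z": 0.05,"rx": 0,"ry": 0,"rz": 0,"jaw": 0},{"x": 0,"y": 0,"z": 0,"rx": 0,"ry": 0,"rz": 0,"jaw": 0}]}}

```text
clock: 6.25
tool_pos: [0.5876, -0.0774, 0.3198]
eef_rot: [0.138, 0.99, 0.0, -0.0]
contact_force: [-0.7, -0.3, 0.4]
opening: 0.011
finger_force: 0.0
```

>>> {"method": "send_rows", "body": {"motion": [{"x": 0,"y": 0,"z": 0.05,"rx": 0,"ry": 0,"rz": 0,"jaw": 0},{"x": 0,"y": 0,"z": 0.05,"rx": 0,"ry": 0,"rz": 0,"jaw": 0},{"x": 0,"y": 0,"z": 0.05,"rx": 0,"ry": 0,"rz": 0,"jaw": 0},{"x": 0,"y": 0,"z": 0.05,"rx": 0,"ry": 0,"rz": 0,"jaw": 0},{"x": 0,"y": 0,"z": 0,"rx": 0,"ry": 0,"rz": 0,"jaw": 0}]}}

```text
clock: 6.75
tool_pos: [0.5877, -0.0774, 0.3178]
eef_rot: [0.138, 0.99, 0.0, -0.0]
contact_force: [0.0, 0.4, -0.4]
opening: 0.006
finger_force: 0.0
```

>>> {"method": "send_rows", "body": {"motion": [{"x": 0,"y": 0,"z": 0.05,"rx": 0,"ry": 0,"rz": 0,"jaw": 0},{"x": 0,"y": 0,"z": 0.05,"rx": 0,"ry": 0,"rz": 0,"jaw": 0},{"x": 0,"y": 0,"z": 0.05,"rx": 0,"ry": 0,"rz": 0,"jaw": 0},{"x": 0,"y": 0,"z": 0.05,"rx": 0,"ry": 0,"rz": 0,"jaw": 0},{"x": 0,"y": 0,"z": 0,"rx": 0,"ry": 0,"rz": 0,"jaw": 0}]}}

```text
clock: 7.25
tool_pos: [0.5877, -0.0774, 0.3158]
eef_rot: [0.138, 0.99, 0.0, -0.0]
contact_force: [-0.2, 0.5, 0.4]
opening: 0.006
finger_force: 0.0
```

```bash
python3 - <<'E'
from h import *
for uv in((185,183),(185,182)):
    for z in(.28,.29,.30,.31,.32,.33): print(z,onz('scene',*uv,z)[:2]-wz('w2',232.8,132.1,z)[:2])
print(onz('scene',155.3,212,.264),onz('scene',220.5,192,.264),wz('w2',163,134,.264),wz('w2',317,115,.264))
E
```

```text
0.28 [-0.04309971  0.01793222]
0.29 [-0.03273254  0.01378605]
0.3 [-0.02236537  0.00963988]
0.31 [-0.01199819  0.00549371]
0.32 [-0.00163102  0.00134753]
0.33 [ 0.00873615 -0.00279864]
0.28 [-0.04629237  0.01946511]
0.29 [-0.03589029  0.01530218]
0.3 [-0.02548822  0.01113925]
0.31 [-0.01508614  0.00697632]
0.32 [-0.00468407  0.00281339]
0.33 [ 0.00571801 -0.00134954]
[ 0.58561306 -0.1649208   0.264     ] [0.61173328 0.00330051 0.264     ] [ 0.57404931 -0.15883892  0.264     ] [0.60060962 0.00754468 0.264     ]
```

>>> {"method": "send_rows", "body": {"motion": [{"x": 0,"y": 0,"z": 0.05,"rx": 0,"ry": 0,"rz": 0,"jaw": 0},{"x": 0,"y": 0,"z": 0.05,"rx": 0,"ry": 0,"rz": 0,"jaw": 0},{"x": 0,"y": 0,"z": 0.05,"rx": 0,"ry": 0,"rz": 0,"jaw": 0},{"x": 0,"y": 0,"z": 0.05,"rx": 0,"ry": 0,"rz": 0,"jaw": 0},{"x": 0,"y": 0,"z": 0,"rx": 0,"ry": 0,"rz": 0,"jaw": 0}]}}

```text
clock: 7.75
tool_pos: [0.5876, -0.0774, 0.3138]
eef_rot: [0.138, 0.99, 0.0, -0.0]
contact_force: [0.2, 0.6, -0.2]
opening: 0.006
finger_force: 0.0
```

I expected contact by now, so I'll check with the wrist and scene cameras.

```bash
python3 - <<'E'
from plant import *
import cv2,numpy as np
a=snapshot("wrist")["img"][60:300,150:360,::-1];d=snapshot("scene");b=d["img"][135:235,140:240,::-1]
a=cv2.resize(a,(420,480),interpolation=3);b=cv2.resize(b,(380,380),interpolation=3)
c=np.zeros((480,800,3),np.uint8);c[:,:420]=a;c[:380,420:]=b;cv2.imwrite("pics/c3.png",cv2.convertScaleAbs(c,alpha=1.8))
print(get_state()["contact_force"],get_state()["joint_torque"])
E
```

```text
[-0.15681011 -0.28287444  0.36114486] [-5.34219562e-04 -4.73267233e+01  1.10302102e+00 -1.73745203e+01
  8.69798649e-03  7.94365327e-02 -1.46947849e-05]
```

View pics/c3.png

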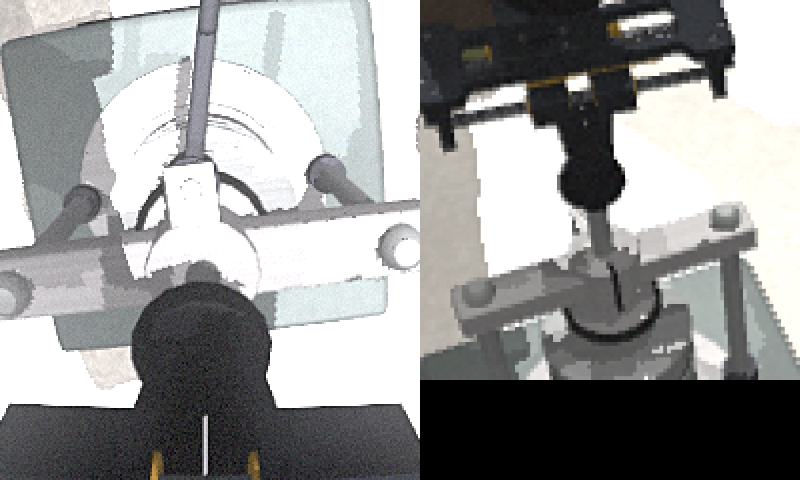

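The fingers are right over the knob in both views (crop (200,350) and (590,180)), so they are aligned and the knob just sits lower than estimated. I'll continue.

>>> {"method": "send_rows", "body": {"motion": [{"x": 0,"y": 0,"z": 0.05,"rx": 0,"ry": 0,"rz": 0,"jaw": 0},{"x": 0,"y": 0,"z": 0.05,"rx": 0,"ry": 0,"rz": 0,"jaw": 0},{"x": 0,"y": 0,"z": 0.05,"rx": 0,"ry": 0,"rz": 0,"jaw": 0},{"x": 0,"y": 0,"z": 0.05,"rx": 0,"ry": 0,"rz": 0,"jaw": 0},{"x": 0,"y": 0,"z": 0,"rx": 0,"ry": 0,"rz": 0,"jaw": 0}]}}

```text
clock: 8.35
tool_pos: [0.5876, -0.0774, 0.3118]
eef_rot: [0.138, 0.99, 0.0, -0.0]
contact_force: [-0.3, 0.2, 0.1]
opening: 0.006
finger_force: 0.0
```

```bash
python3 - <<'E'
from h import *
from plant import *
import cv2
d=np.load("pics/scene.npz");f=192/np.tan(np.radians(float(d["vertical_fov"]))/2);E=np.linalg.inv(d["extrinsics"])
def pr(p):
    c=E[:3,:3]@p+E[:3,3];return d["cx"]+f*c[0]/-c[2],d["cy"]-f*c[1]/-c[2]
for p in((.5876,-.0774,.3008),(.5876,-.0774,.32),(.5876,-.0774,.34),(.1706+.273*.05,.6005+.962*.05,.1986),(.1706-.273*.05,.6005-.962*.05,.1986)):print(p,pr(np.array(p)))
cl=cv2.createCLAHE(6,(4,4))
a=snapshot("wrist")["img"][185:265,190:315].max(2);b=snapshot("scene")["img"][145:205,150:220].max(2);c0=d["img"][0:100,270:400].max(2)
g=lambda x:(255*np.clip(x/110.,0,1)**.6).astype(np.uint8)
c=np.zeros((560,800),np.uint8);c[:320,:500]=cv2.resize(g(a),(500,320));c[:257,500:]=cv2.resize(g(b),(300,257));c[325:525,:260]=cv2.resize(g(c0),(260,200))
cv2.imwrite("pics/c4.png",c)
E
```

```text
(0.5876, -0.0774, 0.3008) (np.float64(186.04386849548098), np.float64(188.53203459796842))
(0.5876, -0.0774, 0.32) (np.float64(185.13100118627085), np.float64(183.16018278671964))
(0.5876, -0.0774, 0.34) (np.float64(184.15735016563548), np.float64(177.4306436237385))
(0.18425, 0.6486000000000001, 0.1986) (np.float64(323.1432298124166), np.float64(59.66159211683022))
(0.15695, 0.5524, 0.1986) (np.float64(296.63240850839566), np.float64(64.17774142365597))
```

View pics/c4.png

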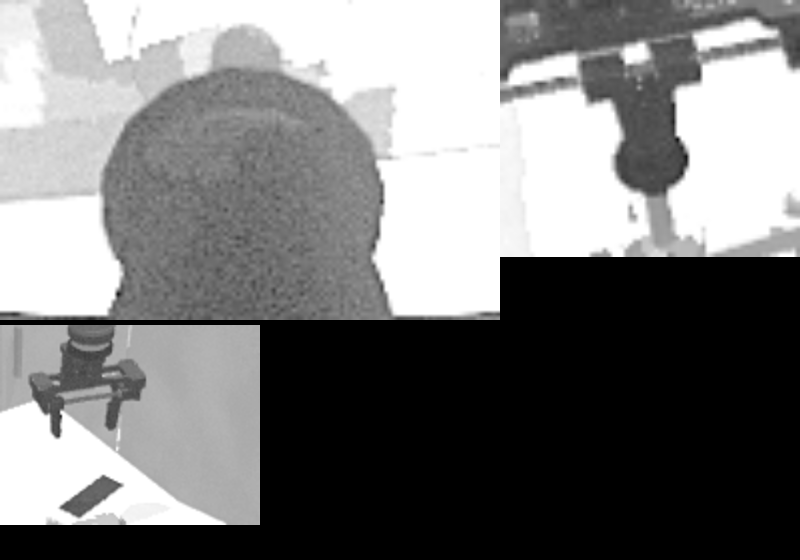

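The enhanced crops show the fingertip several centimetres short of its nominal place: start-image tips are at (298,55) against a predicted (297,64), and the wrist crop agrees. So the real tip is about 2–3 cm above the nominal one and nothing has been touched yet. I'll keep feeling with small steps.

>>> {"method": "send_rows", "body": {"motion": [{"x": 0,"y": 0,"z": 0.05,"rx": 0,"ry": 0,"rz": 0,"jaw": 0},{"x": 0,"y": 0,"z": 0.05,"rx": 0,"ry": 0,"rz": 0,"jaw": 0},{"x": 0,"y": 0,"z": 0.05,"rx": 0,"ry": 0,"rz": 0,"jaw": 0},{"x": 0,"y": 0,"z": 0.05,"rx": 0,"ry": 0,"rz": 0,"jaw": 0},{"x": 0,"y": 0,"z": 0.05,"rx": 0,"ry": 0,"rz": 0,"jaw": 0}]}}

```text
clock: 8.95
tool_pos: [0.5877, -0.0774, 0.3093]
eef_rot: [0.138, 0.99, 0.0, -0.0]
contact_force: [0.5, -0.2, -0.2]
opening: 0.003
finger_force: 0.0
```

>>> {"method": "send_rows", "body": {"motion": [{"x": 0,"y": 0,"z": 0.05,"rx": 0,"ry": 0,"rz": 0,"jaw": 0},{"x": 0,"y": 0,"z": 0.05,"rx": 0,"ry": 0,"rz": 0,"jaw": 0},{"x": 0,"y": 0,"z": 0.05,"rx": 0,"ry": 0,"rz": 0,"jaw": 0},{"x": 0,"y": 0,"z": 0.05,"rx": 0,"ry": 0,"rz": 0,"jaw": 0},{"x": 0,"y": 0,"z": 0.05,"rx": 0,"ry": 0,"rz": 0,"jaw": 0}]}}

```text
clock: 9.45
tool_pos: [0.5877, -0.0775, 0.3069]
eef_rot: [0.138, 0.99, 0.0, 0.0]
contact_force: [-0.3, -0.3, 0.3]
opening: 0.004
finger_force: 0.0
```

>>> {"method": "send_rows", "body": {"motion": [{"x": 0,"y": 0,"z": 0.06,"rx": 0,"ry": 0,"rz": 0,"jaw": 0},{"x": 0,"y": 0,"z": 0.06,"rx": 0,"ry": 0,"rz": 0,"jaw": 0},{"x": 0,"y": 0,"z": 0.06,"rx": 0,"ry": 0,"rz": 0,"jaw": 0},{"x": 0,"y": 0,"z": 0.06,"rx": 0,"ry": 0,"rz": 0,"jaw": 0},{"x": 0,"y": 0,"z": 0.06,"rx": 0,"ry": 0,"rz": 0,"jaw": 0}]}}

```text
clock: 9.95
tool_pos: [0.5877, -0.0775, 0.3042]
eef_rot: [0.138, 0.99, 0.0, 0.0]
contact_force: [-0.5, 0.9, 3.9]
opening: 0.005
finger_force: 1.7
```

Contact at 3.9 N with TCP z about 0.304. I'll push on.

>>> {"method": "send_rows", "body": {"motion": [{"x": 0,"y": 0,"z": 0.04,"rx": 0,"ry": 0,"rz": 0,"jaw": 0},{"x": 0,"y": 0,"z": 0.04,"rx": 0,"ry": 0,"rz": 0,"jaw": 0},{"x": 0,"y": 0,"z": 0.04,"rx": 0,"ry": 0,"rz": 0,"jaw": 0},{"x": 0,"y": 0,"z": 0.04,"rx": 0,"ry": 0,"rz": 0,"jaw": 0},{"x": 0,"y": 0,"z": 0.04,"rx": 0,"ry": 0,"rz": 0,"jaw": 0}]}}

```text
clock: 10.45
tool_pos: [0.5877, -0.0774, 0.3019]
eef_rot: [0.138, 0.99, 0.0, 0.0]
contact_force: [-2.1, 0.5, 3.1]
opening: 0.001
finger_force: 1.7
```

>>> {"method": "send_rows", "body": {"motion": [{"x": 0,"y": 0,"z": 0.05,"rx": 0,"ry": 0,"rz": 0,"jaw": 0},{"x": 0,"y": 0,"z": 0.05,"rx": 0,"ry": 0,"rz": 0,"jaw": 0},{"x": 0,"y": 0,"z": 0.05,"rx": 0,"ry": 0,"rz": 0,"jaw": 0},{"x": 0,"y": 0,"z": 0.05,"rx": 0,"ry": 0,"rz": 0,"jaw": 0},{"x": 0,"y": 0,"z": 0.05,"rx": 0,"ry": 0,"rz": 0,"jaw": 0}]}}

```text
clock: 10.95
tool_pos: [0.5877, -0.0774, 0.2994]
eef_rot: [0.138, 0.99, 0.0, 0.0]
contact_force: [-0.5, 0.2, 3.6]
opening: 0.001
finger_force: 1.7
```

>>> {"method": "send_rows", "body": {"motion": [{"x": 0,"y": 0,"z": 0.05,"rx": 0,"ry": 0,"rz": 0,"jaw": 0},{"x": 0,"y": 0,"z": 0.05,"rx": 0,"ry": 0,"rz": 0,"jaw": 0},{"x": 0,"y": 0,"z": 0.05,"rx": 0,"ry": 0,"rz": 0,"jaw": 0},{"x": 0,"y": 0,"z": 0.05,"rx": 0,"ry": 0,"rz": 0,"jaw": 0},{"x": 0,"y": 0,"z": 0.05,"rx": 0,"ry": 0,"rz": 0,"jaw": 0}]}}

```text
clock: 11.45
tool_pos: [0.5877, -0.0774, 0.2969]
eef_rot: [0.138, 0.99, 0.0, 0.0]
contact_force: [-1.0, 0.2, 3.2]
opening: 0.003
finger_force: 1.7
```

>>> {"method": "send_rows", "body": {"motion": [{"x": 0,"y": 0,"z": 0.05,"rx": 0,"ry": 0,"rz": 0,"jaw": 0},{"x": 0,"y": 0,"z": 0.05,"rx": 0,"ry": 0,"rz": 0,"jaw": 0},{"x": 0,"y": 0,"z": 0.05,"rx": 0,"ry": 0,"rz": 0,"jaw": 0},{"x": 0,"y": 0,"z": 0.05,"rx": 0,"ry": 0,"rz": 0,"jaw": 0},{"x": 0,"y": 0,"z": 0.05,"rx": 0,"ry": 0,"rz": 0,"jaw": 0}]}}

```text
clock: 11.95
tool_pos: [0.5877, -0.0774, 0.2943]
eef_rot: [0.138, 0.99, 0.0, 0.0]
contact_force: [-1.1, -0.1, 3.2]
opening: 0.004
finger_force: 1.7
```

>>> {"method": "send_rows", "body": {"motion": [{"x": 0,"y": 0,"z": 0.05,"rx": 0,"ry": 0,"rz": 0,"jaw": 0},{"x": 0,"y": 0,"z": 0.05,"rx": 0,"ry": 0,"rz": 0,"jaw": 0},{"x": 0,"y": 0,"z": 0.05,"rx": 0,"ry": 0,"rz": 0,"jaw": 0},{"x": 0,"y": 0,"z": 0.05,"rx": 0,"ry": 0,"rz": 0,"jaw": 0},{"x": 0,"y": 0,"z": 0.05,"rx": 0,"ry": 0,"rz": 0,"jaw": 0}]}}

```text
clock: 12.45
tool_pos: [0.5877, -0.0774, 0.2919]
eef_rot: [0.138, 0.99, 0.0, 0.0]
contact_force: [-1.2, -0.3, 4.1]
opening: -0.001
finger_force: 1.7
```

>>> {"method": "send_rows", "body": {"motion": [{"x": 0,"y": 0,"z": 0.05,"rx": 0,"ry": 0,"rz": 0,"jaw": 0},{"x": 0,"y": 0,"z": 0.05,"rx": 0,"ry": 0,"rz": 0,"jaw": 0},{"x": 0,"y": 0,"z": 0.05,"rx": 0,"ry": 0,"rz": 0,"jaw": 0},{"x": 0,"y": 0,"z": 0.05,"rx": 0,"ry": 0,"rz": 0,"jaw": 0},{"x": 0,"y": 0,"z": 0,"rx": 0,"ry": 0,"rz": 0,"jaw": 0}]}}

```text
clock: 12.95
tool_pos: [0.5877, -0.0775, 0.2898]
eef_rot: [0.138, 0.99, 0.0, -0.0]
contact_force: [-0.1, 0.5, 2.2]
opening: 0.006
finger_force: 1.3
```

>>> {"method": "send_rows", "body": {"motion": [{"x": 0,"y": 0,"z": 0.05,"rx": 0,"ry": 0,"rz": 0,"jaw": 0},{"x": 0,"y": 0,"z": 0.05,"rx": 0,"ry": 0,"rz": 0,"jaw": 0},{"x": 0,"y": 0,"z": 0.05,"rx": 0,"ry": 0,"rz": 0,"jaw": 0},{"x": 0,"y": 0,"z": 0.05,"rx": 0,"ry": 0,"rz": 0,"jaw": 0},{"x": 0,"y": 0,"z": 0.05,"rx": 0,"ry": 0,"rz": 0,"jaw": 0}]}}

```text
clock: 13.45
tool_pos: [0.5877, -0.0774, 0.2874]
eef_rot: [0.138, 0.99, 0.0, 0.0]
contact_force: [-1.8, 0.1, 3.0]
opening: 0.005
finger_force: 1.7
```

>>> {"method": "send_rows", "body": {"motion": [{"x": 0,"y": 0,"z": 0.05,"rx": 0,"ry": 0,"rz": 0,"jaw": 0},{"x": 0,"y": 0,"z": 0.05,"rx": 0,"ry": 0,"rz": 0,"jaw": 0},{"x": 0,"y": 0,"z": 0.05,"rx": 0,"ry": 0,"rz": 0,"jaw": 0},{"x": 0,"y": 0,"z": 0.05,"rx": 0,"ry": 0,"rz": 0,"jaw": 0},{"x": 0,"y": 0,"z": 0.05,"rx": 0,"ry": 0,"rz": 0,"jaw": 0}]}}

```text
clock: 13.95
tool_pos: [0.5877, -0.0774, 0.2848]
eef_rot: [0.138, 0.99, 0.0, 0.0]
contact_force: [-0.7, 0.5, 3.8]
opening: 0.004
finger_force: 1.7
```

>>> {"method": "send_rows", "body": {"motion": [{"x": 0,"y": 0,"z": 0.05,"rx": 0,"ry": 0,"rz": 0,"jaw": 0},{"x": 0,"y": 0,"z": 0.05,"rx": 0,"ry": 0,"rz": 0,"jaw": 0},{"x": 0,"y": 0,"z": 0.05,"rx": 0,"ry": 0,"rz": 0,"jaw": 0},{"x": 0,"y": 0,"z": 0.05,"rx": 0,"ry": 0,"rz": 0,"jaw": 0},{"x": 0,"y": 0,"z": 0.05,"rx": 0,"ry": 0,"rz": 0,"jaw": 0}]}}

```text
clock: 14.45
tool_pos: [0.5878, -0.0774, 0.2833]
eef_rot: [0.138, 0.99, 0.0, 0.0]
contact_force: [-2.9, 0.4, 11.0]
opening: 0.005
finger_force: 5.1
```

Lid reached: 11 N on the tool, so about 7.5 N on the pad. I'll add a small push and hold.

>>> {"method": "send_rows", "body": {"motion": [{"x": 0,"y": 0,"z": 0.03,"rx": 0,"ry": 0,"rz": 0,"jaw": 0},{"x": 0,"y": 0,"z": 0,"rx": 0,"ry": 0,"rz": 0,"jaw": 0},{"x": 0,"y": 0,"z": 0,"rx": 0,"ry": 0,"rz": 0,"jaw": 0},{"x": 0,"y": 0,"z": 0,"rx": 0,"ry": 0,"rz": 0,"jaw": 0},{"x": 0,"y": 0,"z": 0,"rx": 0,"ry": 0,"rz": 0,"jaw": 0}]}}

```text
clock: 14.95
tool_pos: [0.5878, -0.0775, 0.2832]
eef_rot: [0.138, 0.99, 0.0, 0.0]
contact_force: [-2.8, -0.2, 10.0]
opening: 0.01
finger_force: 4.9
```

>>> {"method": "send_rows", "body": {"motion": [{"x": 0,"y": 0,"z": 0.04,"rx": 0,"ry": 0,"rz": 0,"jaw": 0},{"x": 0,"y": 0,"z": 0.03,"rx": 0,"ry": 0,"rz": 0,"jaw": 0},{"x": 0,"y": 0,"z": 0,"rx": 0,"ry": 0,"rz": 0,"jaw": 0},{"x": 0,"y": 0,"z": 0,"rx": 0,"ry": 0,"rz": 0,"jaw": 0},{"x": 0,"y": 0,"z": 0,"rx": 0,"ry": 0,"rz": 0,"jaw": 0}]}}

```text
clock: 15.45
tool_pos: [0.5878, -0.0774, 0.2829]
eef_rot: [0.138, 0.99, 0.0, 0.001]
contact_force: [-3.8, 1.0, 12.2]
opening: 0.008
finger_force: 6.0
```

The pad is at about 9 N. Now I'll lift off and move to the -y side of the lever paddle.

>>> {"method": "send_rows", "body": {"motion": [{"x": 0,"y": 0,"z": -1.0,"rx": 0,"ry": 0,"rz": 0,"jaw": 0},{"x": 0,"y": 0,"z": -2.0,"rx": 0,"ry": 0,"rz": 0,"jaw": 0},{"x": 2.4,"y": -0.7,"z": 0,"rx": 0,"ry": 0,"rz": 0,"jaw": 0},{"x": 2.4,"y": -0.7,"z": 0,"rx": 0,"ry": 0,"rz": 0,"jaw": 0},{"x": 2.4,"y": -0.7,"z": 0,"rx": 0,"ry": 0,"rz": 0,"jaw": 0}]}}

```text
clock: 15.95
tool_pos: [0.5117, -0.0779, 0.3111]
eef_rot: [0.138, 0.99, -0.0, -0.0]
contact_force: [-0.6, -0.1, -0.6]
opening: 0.002
finger_force: 0.0
```

>>> {"method": "send_rows", "body": {"motion": [{"x": 2.4,"y": -0.7,"z": 0,"rx": 0,"ry": 0,"rz": 0,"jaw": 0},{"x": 2.4,"y": -0.7,"z": 0,"rx": 0,"ry": 0,"rz": 0,"jaw": 0},{"x": 0,"y": 0,"z": 0,"rx": 0,"ry": 0,"rz": 0.077,"jaw": 0},{"x": 0,"y": 0,"z": 0,"rx": 0,"ry": 0,"rz": 0,"jaw": 0},{"x": 0,"y": 0,"z": 0,"rx": 0,"ry": 0,"rz": 0,"jaw": 0}]}}

```text
clock: 16.45
tool_pos: [0.4631, -0.0782, 0.3114]
eef_rot: [0.175, 0.985, 0.0, 0.0]
contact_force: [-0.3, -0.3, 0.2]
opening: 0.004
finger_force: 0.0
```

```bash
python3 - <<'E'
from plant import *
import cv2,numpy as np
s=get_state();print(s["q"],s["tool_pos"],s["eef_rot"])
d=snapshot("wrist");np.savez("pics/w5.npz",**d)
a=cv2.resize(d["img"][100:340,140:380,::-1],(480,480),interpolation=3);b=cv2.resize(snapshot("top")["img"][190:270,270:350,::-1],(320,320),interpolation=3)
c=np.zeros((480,800,3),np.uint8);c[:,:480]=a;c[:320,480:]=b;cv2.imwrite("pics/c5.png",cv2.convertScaleAbs(c,alpha=1.8))
E
```

```text
[ 0.05291942  0.35148638  0.02300799  1.87542273 -0.01005912  0.91446157
  1.29956102] [ 0.46314358 -0.07820285  0.31139913] [1.75039730e-01 9.84561357e-01 4.08010318e-05 1.62695475e-04]
```

View pics/c5.png

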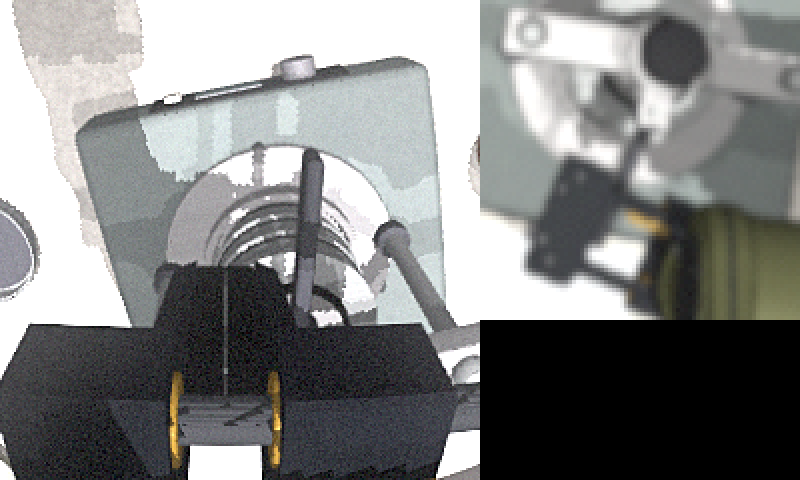

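The wrist crop shows the fingers on the -y side of the lever (tip (312,155), shaft down to (302,325)), clear of it and parallel to it. I'll descend.

>>> {"method": "send_rows", "body": {"motion": [{"x": 0,"y": 0,"z": 2.2,"rx": 0,"ry": 0,"rz": 0,"jaw": 0},{"x": 0,"y": 0,"z": 2.2,"rx": 0,"ry": 0,"rz": 0,"jaw": 0},{"x": 0,"y": 0,"z": 2.2,"rx": 0,"ry": 0,"rz": 0,"jaw": 0},{"x": 0,"y": 0,"z": 2.0,"rx": 0,"ry": 0,"rz": 0,"jaw": 0},{"x": 0,"y": 0,"z": 0.7,"rx": 0,"ry": 0,"rz": 0,"jaw": 0}]}}

```text
clock: 17.05
tool_pos: [0.4619, -0.0781, 0.2166]
eef_rot: [0.175, 0.984, -0.0, -0.002]
contact_force: [-0.6, -0.3, 0.2]
opening: -0.001
finger_force: 0.0
```

```bash
python3 - <<'E'
import numpy as np
P=np.array([.552,-.0715]);yaw=-.155
def pose(th,off=.0215,r=.080):
    a=np.pi+yaw-th;e=np.array([np.cos(a),np.sin(a)]);t=np.array([np.sin(a),-np.cos(a)]);return P+r*e-off*t,e,t
# contact at tool y=t, tool x=-(?) check: tool x = (-sin?) use x=e (y=t => z=down)
pos=np.array([.4631,-.0782]);th=.2
p,e,t=pose(.2,.0215);d=p-pos;print('to contact: x',d@e*100,'y',d@t*100)
# per-row step for dth
for dth in(.05,.1,.14):
    p0,e0,t0=pose(.5);p1,_,_=pose(.5+dth);d=p1-p0;print(dth,'x',d@e0*100,'y',d@t0*100)
E
```

```text
to contact: x -0.10279174089604216 y 1.568301494455089
0.05 x 0.09745729709169204 y 0.4025202943162486
0.1 x 0.17467516801489028 y 0.8094083778268671
0.14 x 0.22174566618620917 y 1.1373805252967204
```

>>> {"method": "send_rows", "body": {"motion": [{"x": 0,"y": 0.4,"z": 0,"rx": 0,"ry": 0,"rz": 0,"jaw": 0},{"x": 0,"y": 0.4,"z": 0,"rx": 0,"ry": 0,"rz": 0,"jaw": 0},{"x": 0,"y": 0.4,"z": 0,"rx": 0,"ry": 0,"rz": 0,"jaw": 0},{"x": 0,"y": 0.35,"z": 0,"rx": 0,"ry": 0,"rz": 0,"jaw": 0},{"x": 0,"y": 0,"z": 0,"rx": 0,"ry": 0,"rz": 0,"jaw": 0}]}}

```text
clock: 17.55
tool_pos: [0.4687, -0.063, 0.2189]
eef_rot: [0.175, 0.985, 0.0, 0.001]
contact_force: [0.7, 0.8, 0.3]
opening: 0.004
finger_force: 0.0
```

>>> {"method": "send_rows", "body": {"motion": [{"x": 0.11,"y": 0.49,"z": 0,"rx": 0,"ry": 0,"rz": 0.06,"jaw": 0},{"x": 0.11,"y": 0.49,"z": 0,"rx": 0,"ry": 0,"rz": 0.06,"jaw": 0},{"x": 0.11,"y": 0.49,"z": 0,"rx": 0,"ry": 0,"rz": 0.06,"jaw": 0},{"x": 0.11,"y": 0.49,"z": 0,"rx": 0,"ry": 0,"rz": 0.06,"jaw": 0},{"x": 0.11,"y": 0.49,"z": 0,"rx": 0,"ry": 0,"rz": 0.06,"jaw": 0}]}}

```text
clock: 18.05
tool_pos: [0.4733, -0.0412, 0.2186]
eef_rot: [0.323, 0.946, -0.001, -0.0]
contact_force: [-2.6, -4.1, 2.0]
opening: 0.005
finger_force: 2.5
```

Contact confirmed at 5 N and the pose tracks the plan. I'll keep swinging.

>>> {"method": "send_rows", "body": {"motion": [{"x": 0.11,"y": 0.49,"z": 0,"rx": 0,"ry": 0,"rz": 0.06,"jaw": 0},{"x": 0.11,"y": 0.49,"z": 0,"rx": 0,"ry": 0,"rz": 0.06,"jaw": 0},{"x": 0.11,"y": 0.49,"z": 0,"rx": 0,"ry": 0,"rz": 0.06,"jaw": 0},{"x": 0.11,"y": 0.49,"z": 0,"rx": 0,"ry": 0,"rz": 0.06,"jaw": 0},{"x": 0.11,"y": 0.49,"z": 0,"rx": 0,"ry": 0,"rz": 0.06,"jaw": 0}]}}

```text
clock: 18.55
tool_pos: [0.4848, -0.0203, 0.2184]
eef_rot: [0.461, 0.887, -0.002, -0.002]
contact_force: [-5.3, -4.4, 3.8]
opening: 0.005
finger_force: 3.6
```

>>> {"method": "send_rows", "body": {"motion": [{"x": 0.11,"y": 0.5,"z": 0,"rx": 0,"ry": 0,"rz": 0.06,"jaw": 0},{"x": 0.11,"y": 0.5,"z": 0,"rx": 0,"ry": 0,"rz": 0.06,"jaw": 0},{"x": 0.11,"y": 0.5,"z": 0,"rx": 0,"ry": 0,"rz": 0.06,"jaw": 0},{"x": 0.11,"y": 0.5,"z": 0,"rx": 0,"ry": 0,"rz": 0.06,"jaw": 0},{"x": 0.11,"y": 0.5,"z": 0,"rx": 0,"ry": 0,"rz": 0.06,"jaw": 0}]}}

```text
clock: 19.05
tool_pos: [0.5043, -0.0024, 0.2184]
eef_rot: [0.588, 0.809, -0.002, -0.002]
contact_force: [-4.5, -2.9, 3.7]
opening: 0.006
finger_force: 2.5
```

>>> {"method": "send_rows", "body": {"motion": [{"x": 0.11,"y": 0.5,"z": 0,"rx": 0,"ry": 0,"rz": 0.06,"jaw": 0},{"x": 0.11,"y": 0.5,"z": 0,"rx": 0,"ry": 0,"rz": 0.06,"jaw": 0},{"x": 0.11,"y": 0.5,"z": 0,"rx": 0,"ry": 0,"rz": 0.06,"jaw": 0},{"x": 0.11,"y": 0.5,"z": 0,"rx": 0,"ry": 0,"rz": 0.06,"jaw": 0},{"x": 0.11,"y": 0.5,"z": 0,"rx": 0,"ry": 0,"rz": 0.06,"jaw": 0}]}}

```text
clock: 19.55
tool_pos: [0.5301, 0.0088, 0.2186]
eef_rot: [0.702, 0.712, 0.0, -0.0]
contact_force: [1.0, 0.2, 0.1]
opening: 0.004
finger_force: 0.0
```

The force dropped to zero near 1.4 rad, so the lever has likely snapped over. I'll follow it gently to the stop to confirm.

>>> {"method": "send_rows", "body": {"motion": [{"x": 0.1,"y": 0.48,"z": 0,"rx": 0,"ry": 0,"rz": 0.06,"jaw": 0},{"x": 0.1,"y": 0.48,"z": 0,"rx": 0,"ry": 0,"rz": 0.06,"jaw": 0},{"x": 0.1,"y": 0.4,"z": 0,"rx": 0,"ry": 0,"rz": 0.06,"jaw": 0},{"x": 0,"y": 0.2,"z": 0,"rx": 0,"ry": 0,"rz": 0.04,"jaw": 0},{"x": 0,"y": 0,"z": 0,"rx": 0,"ry": 0,"rz": 0,"jaw": 0}]}}

```text
clock: 20.05
tool_pos: [0.5457, 0.011, 0.2184]
eef_rot: [0.775, 0.632, -0.0, -0.0]
contact_force: [-0.0, 0.2, 0.2]
opening: 0.005
finger_force: 0.0
```

Still free. I'll feel a little further for the stop.

>>> {"method": "send_rows", "body": {"motion": [{"x": 0,"y": 0.1,"z": 0,"rx": 0,"ry": 0,"rz": 0,"jaw": 0},{"x": 0,"y": 0.1,"z": 0,"rx": 0,"ry": 0,"rz": 0,"jaw": 0},{"x": 0,"y": 0.1,"z": 0,"rx": 0,"ry": 0,"rz": 0,"jaw": 0},{"x": 0,"y": 0.05,"z": 0,"rx": 0,"ry": 0,"rz": 0,"jaw": 0},{"x": 0,"y": 0,"z": 0,"rx": 0,"ry": 0,"rz": 0,"jaw": 0}]}}

```text
clock: 20.55
tool_pos: [0.5462, 0.0108, 0.2181]
eef_rot: [0.775, 0.632, -0.002, -0.003]
contact_force: [-6.9, 2.8, 4.8]
opening: 0.008
finger_force: 3.9
```

Firm resistance, 7.5 N with almost no motion: the lever is on its stop. I'll back off, rise and check.

>>> {"method": "send_rows", "body": {"motion": [{"x": 0,"y": -1.5,"z": 0,"rx": 0,"ry": 0,"rz": 0,"jaw": 0},{"x": 0,"y": -2.5,"z": 0,"rx": 0,"ry": 0,"rz": 0,"jaw": 0},{"x": 0,"y": 0,"z": -4,"rx": 0,"ry": 0,"rz": 0,"jaw": 0},{"x": 0,"y": 0,"z": -4.5,"rx": 0,"ry": 0,"rz": 0,"jaw": 0},{"x": 0,"y": 0,"z": -4.5,"rx": 0,"ry": 0,"rz": 0,"jaw": 0}]}}

```text
clock: 21.05
tool_pos: [0.51, 0.0177, 0.3501]
eef_rot: [0.775, 0.632, 0.0, 0.0]
contact_force: [1.1, 1.0, -0.7]
opening: 0.004
finger_force: 0.0
```

>>> {"method": "send_rows", "body": {"motion": [{"x": 4.5,"y": 0,"z": -2,"rx": 0,"ry": 0,"rz": 0,"jaw": 0},{"x": 4.5,"y": 0,"z": -2,"rx": 0,"ry": 0,"rz": 0,"jaw": 0},{"x": 4.5,"y": 0,"z": 0,"rx": 0,"ry": 0,"rz": 0,"jaw": 0},{"x": 4.5,"y": 0,"z": 0,"rx": 0,"ry": 0,"rz": 0,"jaw": 0},{"x": 0,"y": 0,"z": 0,"rx": 0,"ry": 0,"rz": 0,"jaw": 0}]}}

```text
clock: 21.55
tool_pos: [0.5465, 0.203, 0.3873]
eef_rot: [0.771, 0.636, 0.001, -0.001]
contact_force: [-0.3, -0.4, 0.0]
opening: 0.007
finger_force: 0.0
```

```bash
python3 - <<'E'
from plant import *
import cv2,numpy as np
s=get_state();print(s["clock"],s["tool_pos"],s["contact_force"])
t=snapshot("top")["img"];sc=snapshot("scene")["img"]
b=cv2.resize(t[140:260,240:400,::-1],(480,360),interpolation=3);a=cv2.resize(sc[150:310,120:280,::-1],(320,320),interpolation=3)
c=np.zeros((360,800,3),np.uint8);c[:,:480]=b;c[:320,480:]=a;cv2.imwrite("pics/c6.png",cv2.convertScaleAbs(c,alpha=1.7))
E
```

```text
21.55 [0.54653554 0.20301742 0.38725345] [-0.27148992 -0.40024724  0.03774537]
```

View pics/c6.png

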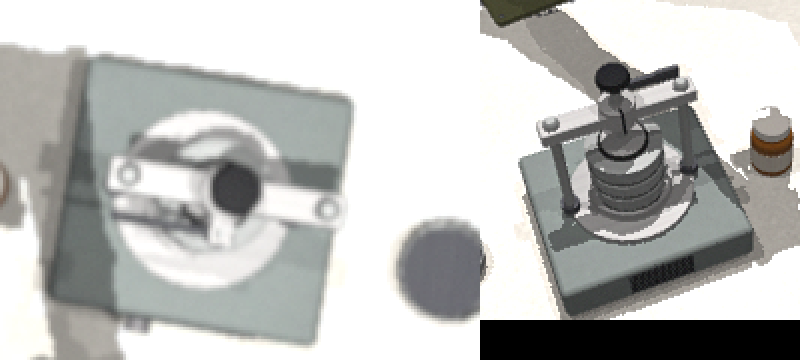

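The lever now lies along the bridge toward +y (top crop (115–205,210), scene crop (630–678,75)). The knob is down, the pad is on the lid, and the jar and spare sieve are undisturbed. Handing in.

```bash
python3 -c "
from plant import *
print(finish_job())"
```

```text
the job is handed in; nothing more can be done
None
```

I pressed the pad onto the lid with an estimated 9 N and swung the lever past center to its stop. The gripper is clear, nothing else on the bench looked moved, and I handed the job in after 21.6 s; no verdict was returned.

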